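# Set the swivel spout over the bowl and open its valve

## Task

Using only pushes of a fingertip, swing the swivel spout round until its nozzle is over the middle of the low, wide blue bowl and leave it there; then push the valve's black lever round to fully open, against its stop and in line with the pipe, so the bowl can be filled when the water main is turned on. Do not open the valve before the nozzle is over the bowl, do not pinch the spout or the lever, and leave the bowl and everything else standing where it is.

Things in the scene. Friction and masses are not known exactly. Their poses are not given: they have to be found in the camera images.
- stand: Fixed filling stand; place and yaw vary. Origin: on the table (z = 0) on the column's axis; z up. Column 32 mm thick, 184 mm high, foot plate 90 mm across. A copper pipe (22 mm thick, axis 40 mm high) runs 200 mm along the stand's own -y to a valve (38 mm thick, stem to 80 mm high), goes on 80 mm and bends down into the table.
- spout (a joint): Angle of the swivel spout about the column's vertical axis, rad. 0: spout points along the stand's own +y; positive is anticlockwise seen from above (towards the stand's -x). Stops at -1.9 and +1.9. Friction about 0.15 N m; it stays where it is left and does not coast when pushed slowly.
- spout_pivot (a point): Point on the column's axis at the mid-height of the spout's arm, 200 mm above the table. Hub 42 mm in diameter, top at 218 mm. The arm is a straight level square steel tube, 16 mm wide, 18 mm high (z 191 to 209 mm), reaching 159 mm from the axis; push either side face, 31 mm outwards or more. The point turns with the spout; its y runs along the arm.
- nozzle (a point): Mouth of the nozzle that hangs down from the spout's outer end: 150 mm from the column's axis, 20 mm in diameter, mouth 155 mm above the table. It passes above the bowl and the pots.
- bowl: Small blue glazed bowl, the only low wide open vessel: rim 104 mm in diameter, 50 mm high, loose, about 220 g. Origin: centre of its underside. It stands in one of three places round the column, 138 to 163 mm from the axis, at a spout angle of about -0.96, 0 or +0.96 rad (within 0.08); the small pots and the clay pot stand in the other two.
- valve (a joint): Angle of the valve lever about its vertical axis, rad. 0: closed, lever across the pipe, pointing along the stand's own -x. Grows anticlockwise seen from above to 1.571: fully open, against its stop, lever along the pipe, pointing along the stand's -y, away from the column. Friction about 0.12 N m; it stays where it is left. Starts at 0 to 0.1.
- lever_pivot (a point): Point on the lever's turning axis at the lever's mid-height: 90 mm above the table, 200 mm along the stand's -y from the column's axis. Hub 28 mm in diameter.
- lever_tip (a point): Outer end of the lever, 103 mm from its axis, 90 mm above the table. The black grip is 16 mm wide, 14 mm high (z 83 to 97 mm) and spans 33 to 103 mm from the axis. Under it is only the table and, towards open, the pipe, whose top is 51 mm high.
- spout_side_a: One long side of the spout's arm (the side that looks along +x of the spout, clockwise), part of the spout; its origin is on the pivot. Used only to tell a push from a pinch.
- spout_side_b: The other long side of the spout's arm; origin on the pivot.
- lever_side_a: One long side of the lever's grip (the side towards the column when closed), part of the lever; origin on the lever's pivot. Used only to tell a push from a pinch.
- lever_side_b: The other long side of the lever's grip; origin on the lever's pivot.
- small_pots: Three nested black nursery pots, 90 mm in diameter, 101 mm high in all, loose; stands by the column. Origin: centre of the underside.
- clay_pot: Terracotta pot, 84 mm in diameter, 85 mm high, loose; stands by the column. Origin: centre of the underside.
- tamper: Stainless steel soil tamper standing upright, foot 54 mm in diameter, 100 mm high, loose; on the stand's -x side, between the column and the lever. Origin: centre of the underside.
- chopstick0: Wooden chopstick lying flat, 220 mm long, 7 mm thick, loose; on the stand's +x side, about along the pipe. Origin: middle of the underside.
- chopstick1: The other chopstick of the pair, the same.
- tall_pots: Three nested black nursery pots, 120 mm in diameter, 166 mm high, loose; farther left than the stand. Origin: centre of the underside.
- sprayer: White bottle, 70 mm in diameter, 170 mm high, loose; on the left. Origin: centre of the underside.
- seed_tin: Plain pale seed tin with a flat white lid, 70 mm in diameter, 75 mm high, loose; on the left. Origin: centre of the underside.
Not all that is in view belongs to the job. Several things have the shape of the bowl; the one meant has the colours described above.

How it is judged:
On the way, in this order (a step that is already met when the one before it is completed fails the run):
1. the nozzle stands over the middle of the bowl, the valve still closed (horizontal distance between nozzle and bowl below 0.025 m and value of joint valve below 0.5 rad), for 0.3 s.
2. the valve lever is fully open (value of joint valve above 1.47 rad and horizontal distance between nozzle and bowl below 0.025 m), for 0.2 s.
At the end, for the whole second after the job is handed in: The nozzle is at rest within 25 mm (horizontally) of the bowl's centre, the valve lever is within 0.1 rad of its open stop (joint above 1.47), the bowl is upright, and the bowl and every other loose thing are within 20 mm of where they started (all of step 2 and velocity of joint spout between -0.02 and 0.02 rad/s and angle between bowl's own z axis and vertical below 0.1 rad and distance of each of bowl, small_pots, clay_pot, tamper, chopstick0, chopstick1, tall_pots, sprayer, seed_tin from where it was at the start of the episode below 0.02 m); the robot touches nothing.
It fails at once if the valve was open (lever past 0.5 rad) while the nozzle was not over the bowl (more than 35 mm from its centre) (value of joint valve above 0.5 rad and horizontal distance between nozzle and bowl above 0.035 m).
It fails at once if the spout was pinched between the fingers instead of pushed (contact force between each of spout_side_a, spout_side_b and the fingers above 1.5 N).
It fails at once if the lever was pinched between the fingers instead of pushed (contact force between each of lever_side_a, lever_side_b and the fingers above 1.5 N).
It fails at once if the bowl was moved more than 20 mm, lifted or tipped (distance of bowl from where it was at the start of the episode above 0.02 m or angle between bowl's own z axis and vertical above 0.25 rad).
It fails at once if another loose thing was moved more than 20 mm or lifted (distance of any of small_pots, clay_pot, tamper, chopstick0, chopstick1, tall_pots, sprayer, seed_tin from where it was at the start of the episode above 0.02 m).
It also fails if it takes over 59 s, if anything falls off the work surface, if the arm or the gripper's body presses on something with over 40 N, if the wrist force passes 120 N, or if a joint passes its speed limit or range.

## Robot

A 6-joint arm with a two-finger parallel gripper is mounted at the origin on the work surface. World frame = base frame: x ahead of the robot, y to its left, z up, the work surface at z = 0. Lengths are in m, angles in rad, forces in N, time in s.
With the tool pointing down it reaches from about 0.275 to 1 m from the base axis. Payload 8.4 kg.
Tool frame: the origin (TCP) lies on the centre line of the jaws, within the pads' length; the fingertips stand 17 mm ahead of it and the grasp point (between the pads) lies 2 mm behind it (bot.tcp_to_tips is the z of the fingertips in the tool frame, in m); z points along the fingers, y is the line along which they close (so a half turn about z gives the same grasp; the last joint's range is limited). The gripper opens to 85 mm and grips with 20 to 120 N. Pads are 22 mm wide; open, the fingers measure 114 mm over their backs; the gripper's body (76 mm by 85 mm) begins 54 mm behind the grasp point. The pads swing forward as they close: fully open they stand 13 mm farther back than shut.
Start: joints at [-0.002, 0.353, 1.633, -0, 1.155, -0.002], TCP at [0.625, -0, 0.248] pointing down, gripper open.
Joint ranges: [-2.63, 2.63], [-0.92, 2.1], [0.06, 2.66], [-1.3, 4.44], [0, 2.69], [-3.02, 3.02]. Speed limits (rad/s): [2.22, 2.22, 2.79, 3.14, 3.14, 3.14].

## Interface

Orientations are given as a unit quaternion [x, y, z, w].
In Python, from workcell import bot, hand, kinematics, get_obs, vision, hand_in gives the robot as it stands. The module is installed in compiled form; this text tells all that it offers. Calls block until the motion is done:
- bot.reach(position, orientation): joint-space move of the TCP to a pose.
- bot.servo_line(position, ori=None, velocity=0.15): straight line of the TCP; ori=None keeps the orientation; velocity is the mean speed in m/s.
- bot.goto_joints(angles): joint-space move.
- hand.move_gripper(opening, strength=None): finger opening in m; strength is the grip in N (None keeps the last); returns when the fingers have stopped.
- bot.dwell(seconds).
- kinematics.solve_ik(position, orientation): joint angles nearest the present ones, or None.
- get_obs(): the state.
- vision.read_camera(name): name is "scene" or "side" or "wrist"; returns a dict with "frame" (480x640x3 uint8, red, green, blue), "intrinsics" (3x3 intrinsics, pixels), "view" (4x4, takes a point from world to camera coordinates). Camera axes: x right, y down, z forward; pixel columns grow to the right and rows downward; lengths in m; the calibration is good to about 2 mm. A picture is of the moment at which its call begins. There is no depth.
A pose or a line that the arm cannot do raises bot.IKError and nothing moves.
- hand_in(): hands the job in; it is judged then, once.
The state is a dict: "time_s": time; "joint_pos": joint angles; "joint_vel": joint speeds; "joint_efforts": joint torques, N m; "position": TCP position; "orientation": TCP orientation; "wrist_force": force on the tool from outside, world axes, zero at the start; "ft_torque": the same for the moment, N m; "gripper_width": finger opening in m; "grip_force": force on a finger pad.
Only numpy, scipy, OpenCV 4.12 (cv2) and the standard library are available. Lean on these libraries where they do the work, as an engineer would, in place of code of your own. Each camera call takes 0.05 s, during which the arm holds its last target. There are 200 camera calls.

## Working session

There is one attempt and no reset: what is moved stays moved. The work goes in short steps, each a Python script; the robot and the scene stay as the last script left them, time stands still between calls to the robot, and variables do not carry over. Pictures are saved under pics/ and viewed, at most 10 in all, crops included, and the job is handed in when it is done.

```bash
mkdir -p pics; python3 - <<'E'
from workcell import bot, hand, kinematics, get_obs, vision
import cv2, numpy as np
for n in ("scene","side"):
    c=vision.read_camera(n); cv2.imwrite(f"pics/{n}0.png",c["frame"][:,:,::-1])
    np.savez(f"pics/{n}0.npz",**c)
    V=c["view"]; print(n,np.round(c["intrinsics"],1).tolist(),"pos",np.round(-V[:3,:3].T@V[:3,3],3),"fwd",np.round(V[2,:3],2))
print(get_obs()["time_s"],get_obs()["orientation"])
E
```

```text
scene [[475.0, 0.0, 319.1], [0.0, 475.0, 240.5], [0.0, 0.0, 1.0]] pos [ 1.031 -0.594  0.895] fwd [-0.39  0.62 -0.68]
side [[498.8, 0.0, 323.2], [0.0, 498.8, 240.2], [0.0, 0.0, 1.0]] pos [ 0.316 -0.668  0.634] fwd [ 0.28  0.81 -0.52]
0.1 [ 7.07121934e-01  7.07091356e-01 -4.40258986e-04 -4.37867497e-04]
```

View pics/scene0.png

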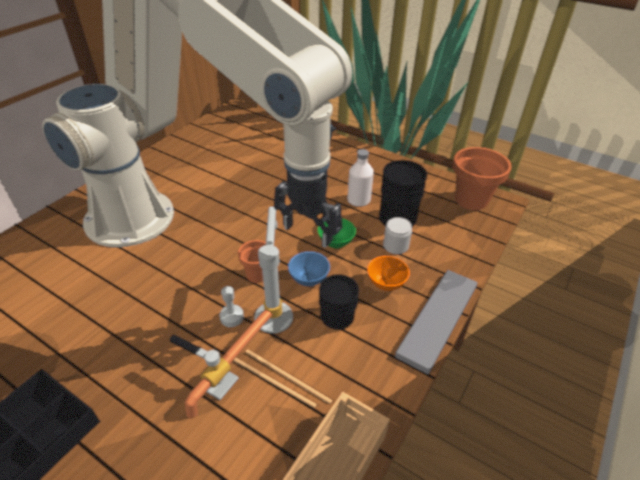

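View pics/side0.png

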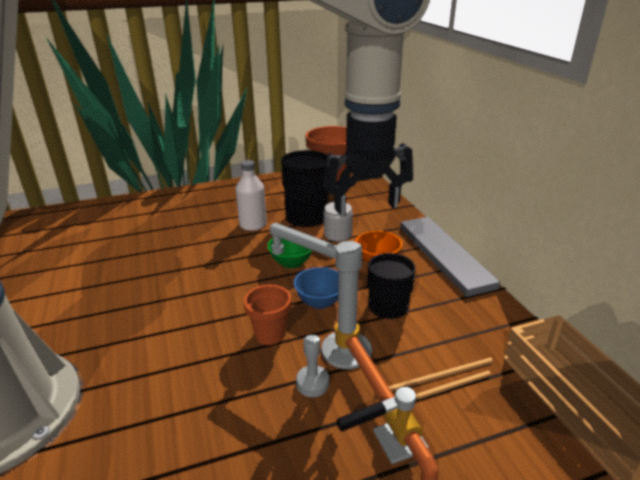

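Scene view: the bowl-shaped candidates are blue (309,268), green (337,232) and orange (389,272). I choose blue, which stands next to the column between the clay pot (252,260) and the small pots (338,302). The spout points from the hub (270,250) to (271,212), and the lever from (212,357) to (172,340). Next I check the choice in a close crop.

```bash
python3 - <<'E'
import cv2, numpy as np
a=cv2.imread("pics/scene0.png")[195:425,160:365]; b=cv2.imread("pics/side0.png")[215:475,225:425]
f=lambda m,s:cv2.resize(m,None,fx=s,fy=s,interpolation=cv2.INTER_CUBIC)
A=f(a,2);B=f(b,1.9)
H=max(A.shape[0],B.shape[0]);o=np.zeros((H,A.shape[1]+B.shape[1],3),np.uint8)
o[:A.shape[0],:A.shape[1]]=A;o[:B.shape[0],A.shape[1]:]=B;print(o.shape)
cv2.imwrite("pics/crop.png",o)
for n in("scene","side"):
    h=cv2.cvtColor(cv2.imread(f"pics/{n}0.png"),cv2.COLOR_BGR2HSV)
    m=cv2.inRange(h,(100,110,60),(125,255,255));k,l,s,c=cv2.connectedComponentsWithStats(m)
    print(n,[(s[i].tolist(),c[i].round(1).tolist()) for i in range(1,k) if s[i][4]>150])
E
```

```text
(494, 790, 3)
scene [([289, 253, 39, 32, 834], [308.0, 267.5])]
side [([294, 268, 44, 40, 1370], [317.3, 286.1])]
```

View pics/crop.png

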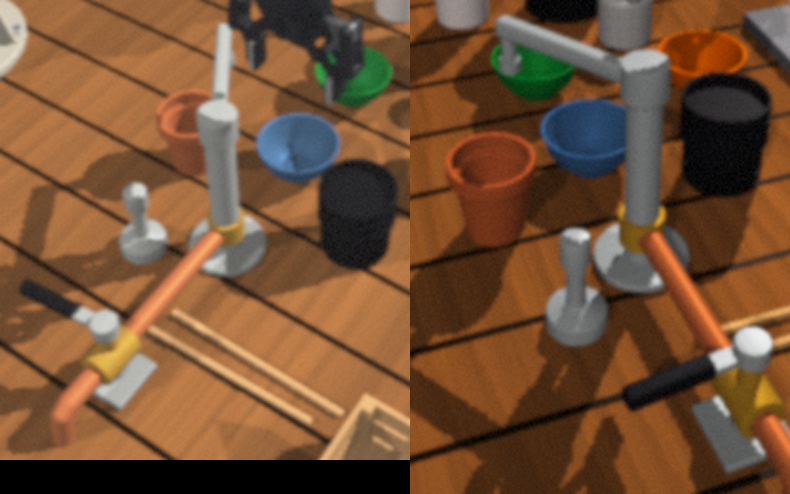

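The crop confirms it. The blue bowl is low and wide, with its rim centred near scene (309,266), in the middle place between the clay pot and the small pots. The spout is turned past the clay pot towards the robot, and the lever lies across the pipe. Next I fit the model to the pixels.

```bash
cat > fit.py <<'E'
import numpy as np
from scipy.optimize import least_squares
C={n:np.load(f"pics/{n}0.npz") for n in("scene","side")}
def proj(n,P):
    c=C[n];q=np.atleast_2d(P)@c["view"][:3,:3].T+c["view"][:3,3];q=q@c["intrinsics"].T;return q[:,:2]/q[:,2:]
t=np.linspace(0,2*np.pi,181)
def stand(p):
    sx,sy,yaw,sp,va,bx,by=p
    d=lambda a:np.array([np.cos(yaw+a),np.sin(yaw+a)])   # a measured from stand x
    s=np.array([sx,sy]); v=s-.2*d(np.pi/2)
    return s,v,d
SC=lambda u,v:(160+u/2,195+v/2)
SI=lambda u,v:(225+(u-410)/1.9,215+v/1.9)
def res(p):
    s,v,d=stand(p);r=[]
    def add(n,xy,z,px,w=1): r.extend(w*(proj(n,[*xy,z])[0]-px))
    add("scene",s,.218,SC(219,107));add("side",s,.218,SI(646,60))
    add("side",s,.004,SI(641,257),.7);add("scene",s,.004,SC(228,245),.7)
    tip=v+.103*d(np.pi+p[4]);add("scene",tip,.09,SC(23,289));add("side",tip,.09,SI(629,398))
    add("scene",v,.105,SC(104,320),.3);add("side",v,.105,SI(755,340),.3)
    e=s+.159*d(np.pi/2+p[3]);add("scene",e,.207,SC(224,28),.7);add("side",e,.207,SI(504,20),.7)
    add("side",s+.15*d(np.pi/2+p[3]),.155,SI(510,70))
    rim=np.c_[p[5]+.052*np.cos(t),p[6]+.052*np.sin(t),np.full(181,.05)]
    a=proj("scene",rim);b=proj("side",rim)
    r+= [a[:,0].min()-288.5,a[:,0].max()-329.7,a[:,1].min()-252.5,b[:,0].min()-293.7,b[:,1].min()-267.5]
    return np.array(r)
best=min((least_squares(res,[.6,-.15,y0,1,0,.65,-.1],loss="soft_l1") for y0 in np.arange(-3,3,1)),key=lambda o:o.cost)
p=best.x
if __name__=="__main__":
    print(best.cost,p.round(4)); print(res(p).round(1))
    s,v,d=stand(p);b=p[5:]-s
    print("valve",v,"bowl r",np.hypot(*b),"bowl angle",np.arctan2(b[1],b[0])-p[2]-np.pi/2)
    for k in ("nozzle",): print(k,s+.15*d(np.pi/2+p[3]))
    print("lever tip",v+.103*d(np.pi+p[4]), "open tip",v+.103*d(1.5*np.pi))
E
python3 fit.py
```

```text
8.702641460123418 [ 0.571  -0.0585  0.0365  0.5776  0.0743  0.5719  0.0867]
[-0.9  2.   0.4  0.7  0.4 -1.2 -0.  -1.1  0.1 -1.8  0.2  0.5  0.1 -0.5
  0.4 -1.2 -0.2 -2.1 -1.4 -0.6  0.4 -0.3 -0.8  0.  -1.5  0.8 -0.2]
valve [ 0.57825106 -0.25839448] bowl r 0.14521894413145583 bowl angle -0.043058534910994206
nozzle [0.48452564 0.06407012]
lever tip [ 0.47588245 -0.26978163] open tip [ 0.58200929 -0.36132589]
```

```bash
cat > h.py <<'E'
import numpy as np
from scipy.spatial.transform import Rotation as R
from workcell import bot, hand, kinematics, get_obs, vision
import fit
p=fit.p; S,V,d=fit.stand(p); H=.0145+.008
def ori(a):  # tool down, tool y along world angle a
    return R.from_matrix(np.array([[-np.sin(a),np.cos(a),0],[np.cos(a),np.sin(a),0],[0,0,-1]])).as_quat()
def pose(c,phi,sgn,r,z,back=0):
    """finger behind an arm at world angle phi about c, pushing anticlockwise (sgn=1) or clockwise (-1)"""
    a=phi+sgn*np.pi/2; n=np.array([np.cos(a),np.sin(a)]); u=np.array([np.cos(phi),np.sin(phi)])
    a=(a+np.pi)%(2*np.pi)-np.pi
    return [*(c+r*u-(H+back)*n),z],ori(a)
def st(tag): o=get_obs(); print(tag,round(o["time_s"],2),o["position"].round(4) if hasattr(o["position"],"round") else o["position"],np.round(o["wrist_force"],1))
def tri(a,b):
    A=[];
    for n,uv in(("scene",a),("side",b)):
        P=fit.C[n]["intrinsics"]@fit.C[n]["view"][:3]; A+= [uv[0]*P[2]-P[0],uv[1]*P[2]-P[1]]
    A=np.array(A); return np.linalg.lstsq(A[:,:3],-A[:,3],rcond=None)[0]
E
python3 - <<'E'
from h import *
import cv2
print("tamper top",tri(fit.SC(134,188),fit.SI(574,236)).round(3),"foot",tri(fit.SC(143,240),fit.SI(577,314)).round(3))
o=get_obs()["position"]; bot.servo_line([o[0],o[1],.275],velocity=.1); hand.move_gripper(0.)
y=p[2]+np.pi/2; sp=p[3]; b=p[5:]-S; tgt=np.arctan2(b[1],b[0])-y
q,w=pose(S,y+sp,-1,.105,.275,.025); bot.reach(q,w); st("above")
q[2]=.194; bot.servo_line(q,w,.1); st("down")
for k,a in enumerate(np.linspace(sp,tgt,8)):
    q,w=pose(S,y+a,-1,.105,.194); bot.servo_line(q,w,.08); st(f"{a:.3f}")
q,w=pose(S,y+tgt,-1,.105,.194,.04); bot.servo_line(q,w,.1)
q[2]=.275; bot.servo_line(q,w,.15); 
fs=[]
for n in("scene","side"):
    c=vision.read_camera(n); np.savez(f"pics/{n}1.npz",**c); fs.append(c["frame"][:,:,::-1])
cv2.imwrite("pics/after1.png",np.hstack([cv2.resize(fs[0][190:430,150:400],None,fx=1.6,fy=1.6),cv2.resize(fs[1][190:430,225:475],None,fx=1.6,fy=1.6)]))
st("end")
E
```

```text
tamper top [ 0.488 -0.113  0.099] foot [ 0.489 -0.113  0.009]
above 1.94 [ 4.722e-01 -1.000e-04  2.757e-01] [ 0.4 -0.4  0.9]
down 2.9 [ 4.721e-01 -1.000e-04  1.944e-01] [-0.1  0.4  0.2]
0.578 3.37 [0.4924 0.0147 0.194 ] [1.2 0.  0.2]
0.489 3.63 [0.4987 0.021  0.1939] [-0.1  0.  -0.4]
0.400 3.9 [0.506 0.027 0.194] [ 0.4  0.4 -0.1]
0.312 4.17 [0.5138 0.0323 0.194 ] [ 0.8 -0.6  0.2]
0.223 4.43 [0.5221 0.037  0.194 ] [ 0.4 -0.5 -0. ]
0.134 4.7 [0.5307 0.041  0.194 ] [-0.1 -0.3  0.1]
0.046 4.97 [0.5397 0.0441 0.194 ] [ 0.3  0.5 -0.4]
-0.043 5.23 [0.5489 0.0465 0.1939] [-0.1 -0.3 -0.2]
end 6.58 [0.5085 0.0468 0.2737] [-0.9 -0.4 -0.1]
```

View pics/after1.png

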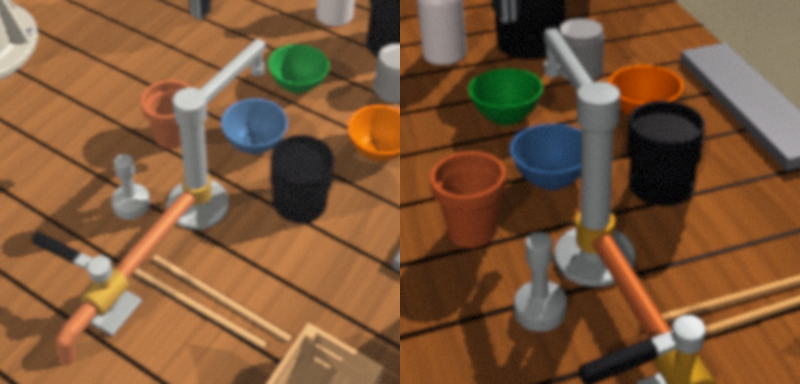

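The spout has swung. The nozzle mouth is near (260,73) in the left crop and (552,73) in the right, and the bowl has not moved. I check the distance numerically.

```bash
python3 - <<'E'
import fit,numpy as np,cv2
from scipy.optimize import least_squares
p=fit.p;S,V,d=fit.stand(p)
px=[("scene",.159,.207,(314.4,216.9)),("side",.159,.207,(319.4,209.4)),("scene",.15,.157,(312.5,235.6)),("side",.15,.157,(320,235.6))]
f=lambda a:np.concatenate([fit.proj(n,[*(S+r*d(np.pi/2+a[0])),z])[0]-u for n,r,z,u in px])
o=least_squares(f,[0.]);print("spout",o.x,f(o.x).round(1))
N=S+.15*d(np.pi/2+o.x[0]);print("nozzle",N,"bowl",p[5:],"dist",np.hypot(*(N-p[5:])))
for n in("scene","side"):
    h=cv2.cvtColor(np.load(f"pics/{n}1.npz")["frame"],cv2.COLOR_RGB2HSV)
    m=cv2.inRange(h,(100,100,50),(125,255,255));k,l,s,c=cv2.connectedComponentsWithStats(m)
    print(n,[(s[i].tolist(),c[i].round(1).tolist()) for i in range(1,k) if s[i][4]>150])
E
```

```text
spout [-0.07279946] [-0.6 -2.4  0.7 -1.  -1.1 -2.6  1.7 -1.4]
nozzle [0.57639792 0.0913735 ] bowl [0.57190659 0.08668816] dist 0.006490338507247984
scene [([289, 253, 39, 32, 951], [308.5, 267.8])]
side [([294, 268, 44, 40, 1402], [317.3, 286.4])]
```

```bash
python3 - <<'E'
from h import *
import cv2
y=p[2]+np.pi; z=.090
o=get_obs()["position"]; bot.servo_line([o[0],o[1],.29],velocity=.1)
q,w=pose(V,y+p[4],1,.08,.29,.025); bot.reach(q,w); st("above")
q[2]=z; bot.servo_line(q,w,.12); st("down")
for a in np.linspace(p[4],1.45,11):
    q,w=pose(V,y+a,1,.08,z); bot.servo_line(q,w,.08)
    st(f"{a:.3f}")
for a in np.arange(1.48,1.70,.02):
    q,w=pose(V,y+a,1,.08,z); bot.servo_line(q,w,.03); st(f"{a:.3f}")
    if np.linalg.norm(get_obs()["wrist_force"][:2])>7: break
bot.dwell(.3)
q,w=pose(V,y+1.57,1,.08,z,.04); bot.servo_line(q,w,.1)
q[2]=.27; bot.servo_line(q,w,.15); st("up")
fs=[]
for n in("scene","side"):
    c=vision.read_camera(n); np.savez(f"pics/{n}2.npz",**c); fs.append(c["frame"][:,:,::-1])
cv2.imwrite("pics/after2.png",np.hstack([cv2.resize(fs[0][190:430,150:400],None,fx=1.6,fy=1.6),cv2.resize(fs[1][240:480,225:475],None,fx=1.6,fy=1.6)]))
E
```

```text
above 7.92 [ 0.4935 -0.2194  0.2897] [ 0.3 -0.3 -0. ]
down 9.73 [ 0.4939 -0.2202  0.0906] [0.1 0.  0.5]
0.074 10.2 [ 0.4962 -0.2455  0.09  ] [-0.5  0.7  0.4]
0.212 10.49 [ 0.4951 -0.2562  0.0899] [0.9 0.3 0.9]
0.349 10.78 [ 0.4957 -0.2674  0.0899] [-0.3  0.3  0.4]
0.487 11.07 [ 0.4978 -0.2786  0.09  ] [ 0.3 -0.9 -0.8]
0.625 11.37 [ 0.5013 -0.2894  0.09  ] [-0.3 -0.4 -0.6]
0.762 11.66 [ 0.5063 -0.2997  0.0899] [0.5 0.4 0.1]
0.900 11.95 [ 0.5126 -0.3092  0.09  ] [-0.  -0.2 -0.6]
1.037 12.24 [ 0.5202 -0.3177  0.0899] [-0.1  0.3 -0.8]
1.175 12.53 [ 0.5289 -0.3251  0.09  ] [0.1 0.2 0.8]
1.312 12.82 [ 0.5385 -0.3313  0.0899] [-0.3  0.4  0.2]
1.450 13.12 [ 0.5489 -0.336   0.09  ] [0.1 0.5 0.4]
1.480 13.37 [ 0.551  -0.3368  0.0899] [-0.9  0.2 -1.1]
1.500 13.62 [ 0.5528 -0.3374  0.0899] [-2.3  1.2  0.7]
1.520 13.87 [ 0.5546 -0.338   0.0899] [-1.2  0.5  0.9]
1.540 14.12 [ 0.555  -0.3383  0.0899] [-6.8  1.6  3.8]
1.560 14.37 [ 0.5552 -0.3385  0.0898] [-12.    0.7   6.5]
up 16.56 [ 0.5182 -0.3403  0.2689] [-0.6  0.2  0.1]
```

View pics/after2.png

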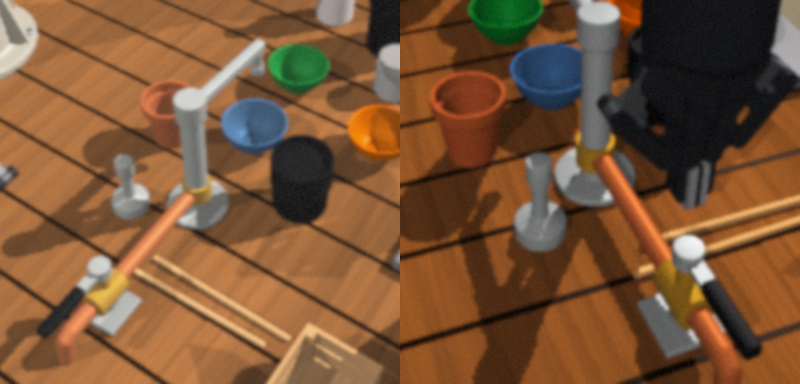

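The lever now lies along the pipe, with its tip near (47,328) in the left crop. The push met a firm stop at 12 N. The spout, bowl and everything else in view are where they were.

```bash
python3 -c "
from workcell import bot,hand_in
bot.dwell(.3); print(hand_in())"
```

```text
the job is handed in; nothing more can be done
None
```

I handed the job in: the nozzle measured about 6 mm from the blue bowl's centre, the lever was pushed against its open stop, and nothing else in view had moved; `hand_in()` gave no verdict.

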